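# Lock the funnel arm with its thumbscrew

## Task

On the lab bench, slide the funnel-ring arm along its white stand until its hole lines up with the hidden hole in the bar underneath, which is somewhere between the yellow marks and has to be found by feel. Put the red-headed thumbscrew from the white block down through both holes and press it fully home, upright with its collar flat on the arm, then let go. Press gently, never hard against the stand (well under 40 N), and leave the bottle, the flask and the jar undisturbed.

Things in the scene. Friction and masses are not known exactly. Their poses are not given: they have to be found in the camera images.
- stand: White stand, fixed on the bench: plate 100 x 200 mm, two rails along its own y axis (each 16 mm wide, inner edges 26 mm either side of the middle), rail tops 50 mm above the bench. Origin: centre of its underside; z up, +y = the way the arm slides out (ring end). Place and yaw vary. Yellow lines on the rails at y = +18 and -18 mm mark the zone.
- zone_mid (a point): Midway between the yellow marks, 48 mm above the bench. Under the arm lies a fixed steel bar, top 39 mm above the bench, with one 11.5 mm hole on the stand's middle line (x = 0) but at an unmeasured y from -16 to +16 mm of here, different each time. Free for 11 mm; deeper, a nylon insert yields at about 6 N and stays where pushed (10 mm more to full depth).
- funnel_arm (a joint): Slide of the aluminium arm along the stand's y (m) = y of the arm's hole in the stand's frame; 0 = midway between the marks. Starts 45 to 75 mm out (+); end stops at -30 and +80 mm. About 3 N of friction; it stays where left, and a screw standing in its hole carries it along.
- slide_hole (a point): Centre of the arm's round 12 mm hole (1.5 mm chamfer) at the arm's upper face, 48 mm above the bench. The arm is a flat bar 50 mm wide, 8 mm thick, reaching 100 mm to the -y side of the hole and 180 mm to +y, with an 80 mm steel funnel ring at that end. Axes as the stand's.
- slide_tab (a point): Centre of the green upright tab for pinching or pushing the arm: 30 mm across (x), 10 mm thick along the slide (y), 30 mm tall, standing on the arm 72 mm from its hole on the +y side; centre 63 mm above the bench. Axes as the stand's.
- caddy: White plastic block 70 x 70 x 40 mm, fixed on the bench, with one 14 mm hole through its middle in which the thumbscrew stands. Origin: centre of its underside. Its place and yaw vary.
- screw_paddle (a point): Centre of the thumbscrew's red flat head: 10 mm thick along its x, 24 mm wide along its y, 28 mm tall; pinch it across the 10 mm. Under it a steel collar, 20 mm wide and 4 mm thick, its underside 18 mm below this point; then a smooth 10 mm shank, 30 mm long, its blunt tip 48 mm below this point. No thread: pushed in, not turned. 40 to 65 g.
- screw_collar (a point): Centre of the underside of the thumbscrew's collar, the face that must lie on the arm; 18 mm below the head's centre. z along the shank towards the head. In the block it rests on the block's top, 40 mm above the bench.
- screw: The whole thumbscrew, loose; origin at the underside of its collar, z along the shank towards the head.
- amber: Amber reagent bottle, 68 mm wide, 150 mm tall, loose, beyond the stand; leave alone. Origin: centre of its underside.
- flask: Small glass flask, 56 mm wide, 100 mm tall, loose; leave alone. Origin: centre of its underside.
- jar: Small green glass jar with black cap, 44 mm wide, 60 mm tall, loose; leave alone. Origin: centre of its underside.
Mind the look-alikes: they are no part of the job. Of the things that look like the screw, the smaller one is meant.

How it is judged (in metres and radians):
On the way:
1. the thumbscrew's shank stands in the arm's hole while that hole is between the yellow marks (z of screw_collar in the frame of slide_hole below 0.027 m and horizontal distance between screw_collar and slide_hole below 0.006 m and value of joint funnel_arm between -0.022 and 0.022 m), for 0.05 s.
At the end, for the whole second after the job is handed in: The thumbscrew stands through the arm and the bar, its collar within 2 mm of the arm's upper face and within 3 mm of the hole's centre, upright within 0.1 rad, at rest and released, with the arm's hole between the yellow marks (z of screw_collar in the frame of slide_hole below 0.002 m and horizontal distance between screw_collar and slide_hole below 0.003 m and angle between screw_collar's own z axis and vertical below 0.1 rad and value of joint funnel_arm between -0.0195 and 0.0195 m and linear speed of screw below 0.02 m/s); the robot touches nothing.
It fails at once if the thumbscrew is pressed against the stand, bar or arm with more than 40 N (contact force between screw and stand above 40 N).
It fails at once if the bottle is moved more than 20 mm (distance of amber from where it was at the start of the episode above 0.02 m).
It fails at once if the flask is moved more than 20 mm (distance of flask from where it was at the start of the episode above 0.02 m).
It fails at once if the jar is moved more than 20 mm (distance of jar from where it was at the start of the episode above 0.02 m).
It also fails if it takes over 72 s, if anything falls off the work surface, if the arm or the gripper's body presses on something with over 40 N, if the wrist force passes 120 N, or if a joint passes its speed limit or range.

## Robot

A 6-joint arm with a two-finger parallel gripper is mounted at the origin on the work surface. World frame = base frame: x ahead of the robot, y to its left, z up, the work surface at z = 0. Lengths are in m, angles in degrees, forces in N, time in s.
With the tool pointing down it reaches from about 0.3 to 0.75 m from the base axis. Payload 8.5 kg.
Tool frame: the origin (TCP) lies at the very end of the fingers, on their centre line; the grasp point (between the pads) lies 19 mm behind it (env.pinch_z is the distance from the TCP to the grasp point, in m); z points along the fingers, y is the line along which they close (so a half turn about z gives the same grasp; the last joint's range is limited). The gripper opens to 85 mm and grips with 20 to 120 N. Pads are 22 mm wide; open, the fingers measure 114 mm over their backs; the gripper's body (76 mm by 85 mm) begins 54 mm behind the grasp point. The pads swing forward as they close: fully open they stand 13 mm farther back than shut.
Start: joints at [54.815, 21.807, 74.336, -0, 83.858, -12.336], TCP at [0.214, 0.507, 0.231] pointing down, gripper open.
Joint ranges: [-178.18, 178.18], [-50.72, 133.34], [12.68, 142.11], [-81.47, 261.47], [9.98, 163.14], [-165.26, 165.26]. Speed limits (degrees/s): [136.94, 136.94, 180, 180, 180, 180].

## Interface

Orientations are given as a 3x3 rotation matrix whose columns are the frame's x, y, z axes.
In Python, from rig import env, viewer gives the robot as it stands.
- The arm moves only by the tool drive_tool, never from a script. Its argument "series" is a list of rows, each a list of 3 entries, a list of its own where there are three numbers: the shift along the tool's x, y, z in m, then the turn about the tool's z in degrees, then the finger opening in m, from 0 to 0.0854. A call has 1 to 20 rows; each row is the pose to reach, as a shift and turn from the pose commanded when the call began, along the tool's axes at that moment; what a row does not reach only later rows make up. A row lasts 1/10 s, in which the tool goes at most 50 mm and 8.59 degrees, less where a joint would pass 70% of its speed; a pose out of reach is approached as far as the arm can. A call with a gripper value outside its range is refused whole. The fingers move at their own pace and stop on an object; "newtons" is the grip in N (left out, the last holds). Time passes only in rows, so rows that repeat a pose let the fingers close. It gives the time, the measured TCP pose, the force, the opening and the grip force at its end, in the units of the state.
- env.observe(): the state, without advancing time (a new reading comes with each control period).
- viewer.get_image(name): name is "side" or "top" or "wrist"; returns a dict with "img" (420x560x3 uint8, red, green, blue), "depth" (420x560 float32, m along the optical axis (not along the pixel's ray), 0 where there is no reading), "camera_matrix" (3x3 intrinsics, pixels), "distortion" ([k1, k2, p1, p2, k3] as OpenCV has them; the pictures are not rectified), "rvec" (rotation vector, rad) and "tvec" (3), from world to camera coordinates, as OpenCV has them. Camera axes: x right, y down, z forward; pixel columns grow to the right and rows downward; lengths in m; the calibration is good to about 2 mm. A picture is of the moment at which its call begins.
- env.close_job(): hands the job in; it is judged then, once.
The state is a dict: "time_s": time; "q": joint angles; "qvel": joint speeds; "joint_efforts": joint torques, N m; "position": TCP position; "tool_rot": TCP orientation; "ft_force": force on the tool from outside, world axes, zero at the start; "wrist_torque": the same for the moment, N m; "grip_width": finger opening in m; "gripper_force": force on a finger pad.
Only numpy, scipy, OpenCV 4.12 (cv2) and the standard library are available. Lean on these libraries where they do the work, as an engineer would, in place of code of your own. Each camera call takes 0.05 s, during which the arm holds its last target. There are 200 camera calls.

## Working session

There is one attempt and no reset: what is moved stays moved. The work goes in short steps, Python scripts to look and compute and a tool call to move; the robot and the scene stay as the last step left them, time stands still between calls to the robot, and variables do not carry over. Pictures are saved under pics/ and viewed, at most 10 in all, crops included, and the job is handed in when it is done.

Besides the shell and the picture viewer there is one more tool, called after "Emit:" by a JSON object that holds its "name" and its "arguments", one argument or row to a line. drive_tool: Moves the arm, as the interface text tells. Its arguments: {"type":"object","properties":{"series":{"type":"array"},"newtons":{"type":"number"}},"required":["series"]}

```bash
mkdir -p pics; cat > h.py <<'E'
import numpy as np, cv2, pickle
from rig import env, viewer
def snap(n, f=None):
    d=viewer.get_image(n); pickle.dump(d,open(f'/tmp/{f or n}.pkl','wb'))
    if f: cv2.imwrite(f'pics/{f}.png',d['img'][:,:,::-1])
    return d
def load(f): return pickle.load(open(f'/tmp/{f}.pkl','rb'))
def ray(d,u,v):
    p=cv2.undistortPoints(np.array([[[u,v]]],float),np.array(d['camera_matrix']),np.array(d['distortion']))[0,0]
    R=cv2.Rodrigues(np.array(d['rvec'],float))[0]; t=np.array(d['tvec'],float).ravel()
    return -R.T@t, R.T@np.array([p[0],p[1],1.])
def atz(d,u,v,z):
    o,r=ray(d,u,v); return o+r*(z-o[2])/r[2]
def dep(d,u,v):
    o,r=ray(d,u,v); return o+r*d['depth'][int(v),int(u)]
def proj(d,P):
    return cv2.projectPoints(np.array(P,float).reshape(-1,3),np.array(d['rvec'],float),np.array(d['tvec'],float),np.array(d['camera_matrix']),np.array(d['distortion']))[0][:,0]
E
python3 - <<'E'
from h import *
a=snap('top','top1');b=snap('side','side1')
s=env.observe(); print(s['time_s'],s['position'],s['tool_rot'],s['ft_force'],env.pinch_z)
E
```

```text
0.1 [0.21340134 0.50662494 0.23077744] [[-9.21523171e-01  3.88322626e-01 -7.64076149e-04]
 [ 3.88323264e-01  9.21522621e-01 -1.04947810e-03]
 [ 2.96577364e-04 -1.26382693e-03 -9.99999157e-01]] [ 0.38307992  0.78587397 -0.55815138] 0.0187
```

View pics/top1.png

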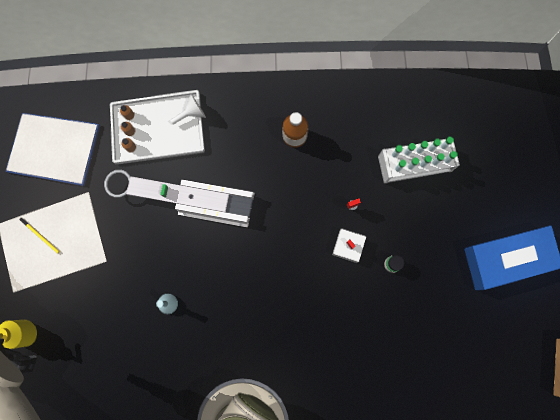

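View pics/side1.png

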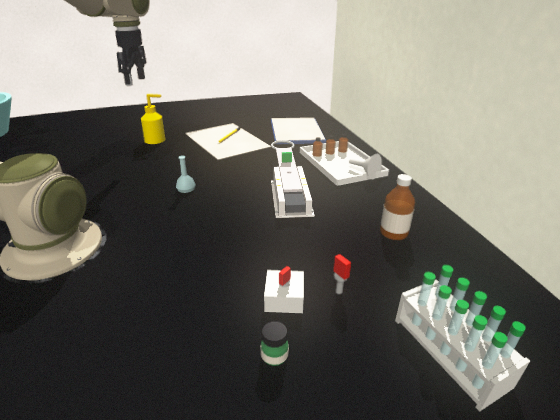

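The screw could be either of two red-headed things: the one in the white block, at top (350,244) and side (285,277), or the free-standing one, at top (354,204) and side (342,268). The free-standing one looks bigger, so I choose the one in the block. Stand is at top (215,203), tab at (164,190) and arm hole at about (191,196). The jar is at (394,264), flask at (167,304) and bottle at (295,128). I'll check with a close crop.

```bash
python3 - <<'E'
from h import *
d=load('top1'); im=d['img'][:,:,::-1]
A=cv2.resize(im[165:240,95:265],None,fx=4.5,fy=4.5,interpolation=cv2.INTER_CUBIC)
B=cv2.resize(im[190:280,325:415],None,fx=2.8,fy=2.8,interpolation=cv2.INTER_CUBIC)
s=load('side1')['img'][:,:,::-1][240:320,255:365]
C=cv2.resize(s,None,fx=3.15,fy=3.15,interpolation=cv2.INTER_CUBIC)
o=np.zeros((600,800,3),np.uint8); o[:A.shape[0],:A.shape[1]]=A; y=345; o[y:y+252,:252]=B; o[y:y+252,300:300+C.shape[1]]=C[:252]
cv2.imwrite('pics/c1.png',o)
for n,u,v,z in [('caddy',350,245,.04),('screwtop',350,244,.072),('other',354,203,.07),('hole',191,196,.048),('tab',164,190,.078),('flask',167,304,.1),('jar',395,263,.06),('amber',295,118,.15),('ring',117,184,.048)]:
    print(n,atz(d,u,v,z).round(4),dep(d,u,v).round(4))
E
```

```text
caddy [ 0.4693 -0.2978  0.04  ] [ 0.4658 -0.2934  0.073 ]
screwtop [ 0.4685 -0.2936  0.072 ] [ 0.4686 -0.2938  0.0708]
other [ 0.577  -0.3098  0.07  ] [ 0.5755 -0.3086  0.0782]
hole [0.6122 0.1268 0.048 ] [0.6141 0.1284 0.0394]
tab [0.6242 0.1947 0.078 ] [0.6239 0.1944 0.0793]
flask [0.3232 0.1778 0.1   ] [0.323  0.1897 0.0484]
jar [ 0.4164 -0.4115  0.06  ] [ 0.4164 -0.4114  0.0602]
amber [ 0.7882 -0.1588  0.15  ] [ 0.7885 -0.1588  0.1491]
ring [0.6522 0.3361 0.048 ] [ 0.6649  0.3539 -0.004 ]
```

View pics/c1.png

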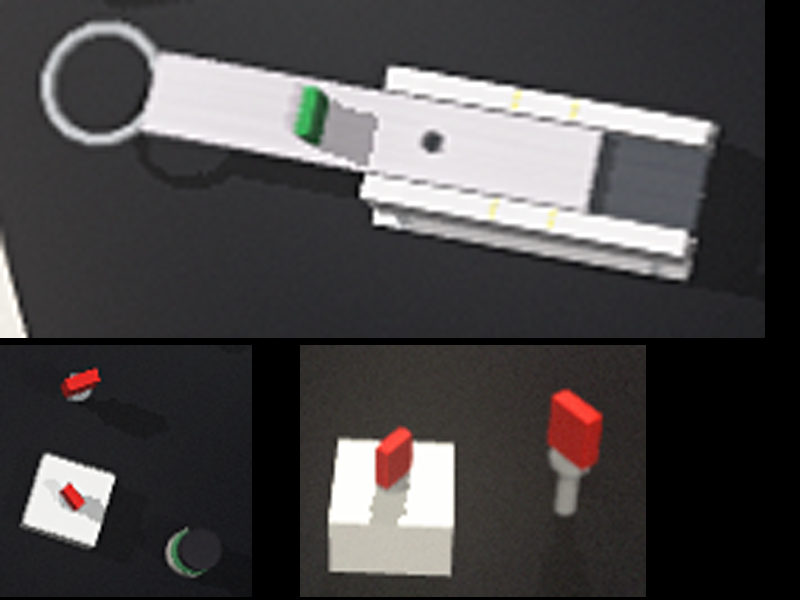

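The crop confirms it: the block holds the smaller screw, at top (350,244), and the free-standing one is larger. Arm hole is at (191,196.3), and the yellow marks centre at about (213.7,200.2). Next I move above the block with the fingers turned across the 10 mm side of the head.

Emit:
{"name": "drive_tool", "arguments": {
  "series": [
    [[-0.546,-0.639,0],118,0.06],
    [[-0.546,-0.639,0],118,0.06],
    [[-0.546,-0.639,0],118,0.06],
    [[-0.546,-0.639,0],118,0.06],
    [[-0.546,-0.639,0],118,0.06],
    [[-0.546,-0.639,0],118,0.06],
    [[-0.546,-0.639,0],118,0.06],
    [[-0.546,-0.639,0],118,0.06],
    [[-0.546,-0.639,0],118,0.06],
    [[-0.546,-0.639,0],118,0.06],
    [[-0.546,-0.639,0],118,0.06],
    [[-0.546,-0.639,0],118,0.06],
    [[-0.546,-0.639,0],118,0.06],
    [[-0.546,-0.639,0],118,0.06],
    [[-0.546,-0.639,0],118,0.06],
    [[-0.546,-0.639,0],118,0.06],
    [[-0.546,-0.639,0],118,0.06],
    [[-0.546,-0.639,0],118,0.06],
    [[-0.546,-0.639,0],118,0.06],
    [[-0.546,-0.639,0],118,0.06]
  ]
}}

```text
time_s: 2.1
position: [0.4684, -0.2931, 0.2313]
tool_rot: [[0.775, 0.632, -0.0], [0.632, -0.775, 0.001], [0.0, -0.001, -1.0]]
ft_force: [0.7, 0.5, 0.7]
grip_width: 0.0596
gripper_force: 0.0
```

```bash
python3 - <<'E'
from h import *
d=load('top1')
# stand from top view
c=lambda x,y:(95+x/4.5-0.4,165+y/4.5-0.4)
m=[atz(d,*c(x,y),.05)[:2] for x,y in [(517,99),(574,109),(493,208),(552,218)]]
print('marks',np.round(m,4),'mid',np.mean(m,0).round(4))
h=atz(d,*c(432,141),.048)[:2]; t=atz(d,*c(314,104),.078)[:2]; r=atz(d,*c(104,82),.048)[:2]; 
print('hole',h,'tab',t,'ring',r,'ang',np.degrees(np.arctan2(*(r-h)[::-1])),np.linalg.norm(r-h))
w=snap('wrist','w1'); im=w['img'][:,:,::-1]
cv2.imwrite('pics/w1.png',im)
s=env.observe();print(s['time_s'],s['position'],s['q'],s['tool_rot'][:2],s['ft_force'])
print(proj(w,[[.468,-.294,.072],[.468,-.297,.04]]))
E
```

```text
marks [[0.6365 0.0759]
 [0.6293 0.0413]
 [0.57   0.0902]
 [0.563  0.0547]] mid [0.5997 0.0655]
hole [0.61240731 0.12792658] tab [0.63044462 0.19380742] ring [0.65546407 0.33414831] ang 78.20670817102906 0.2106686639432326
2.15 [ 0.468411   -0.29294341  0.23148372] [-4.43036491e+01  2.20577383e+01  7.39082713e+01  4.99223455e-03
  8.40496174e+01  6.48904841e+00] [[ 7.74869649e-01  6.32121040e-01 -1.34659095e-04]
 [ 6.32121052e-01 -7.74869610e-01  2.52520116e-04]] [-0.35743596  1.06015134  1.17229388]
[[278.17985299 187.94814606]
 [280.68504848 181.0915502 ]]
```

View pics/w1.png

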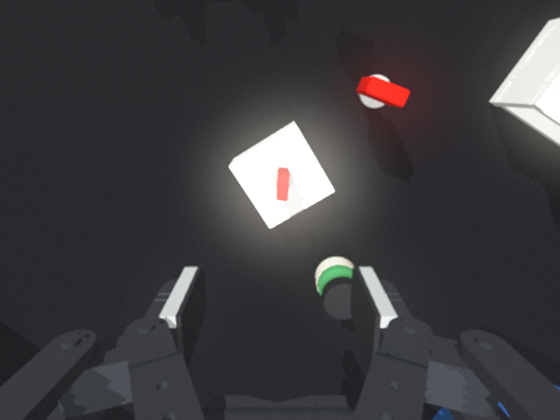

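The wrist view shows the screw head's top face at about (283,184), with its long axis nearly vertical in the picture. The jar is at (340,285), and the look-alike, at (385,92), is clear of the fingers.

```bash
python3 - <<'E'
from h import *
w=load('w1'); im=w['img'].astype(int)
m=((im[:,:,0]>120)&(im[:,:,1]<90)&(im[:,:,2]<90)).astype(np.uint8)
m[:,330:]=0; m[:140]=0
ys,xs=np.nonzero(m); print(len(xs),xs.min(),xs.max(),ys.min(),ys.max())
dd=w['depth'][ys,xs]; P=np.array([dep(w,u,v) for u,v in zip(xs,ys)])
print(np.percentile(P[:,2],[5,50,95]))
T=P[P[:,2]>.068]; print(len(T))
cal=np.array([atz(w,u,v,.072)[:2] for u,v in zip(xs,ys) if dep(w,u,v)[2]>.068],np.float32)
r=cv2.minAreaRect(cal*1000); print(r); print(cv2.boxPoints(r))
c=np.array(r[0])/1000; s=env.observe(); R=np.array(s['tool_rot']); p=np.array(s['position'])
print('shift',R.T@(np.r_[c,.058-.0125]-p))
E
```

```text
Traceback (most recent call last):
ValueError: zero-size array to reduction operation minimum which has no identity
```

```bash
python3 - <<'E'
from h import *
w=load('w1'); im=w['img'].astype(int); print(im[184,276:291].tolist())
m=(im[:,:,0]-np.maximum(im[:,:,1],im[:,:,2])>50).astype(np.uint8)
m[:,330:]=0; m[:140]=0; m[230:]=0
ys,xs=np.nonzero(m); print(len(xs),xs.min(),xs.max(),ys.min(),ys.max())
P=np.array([dep(w,u,v) for u,v in zip(xs,ys)])
print(np.percentile(P[:,2],[5,50,95]))
k=P[:,2]>.068
cal=np.array([atz(w,u,v,.072)[:2] for u,v in zip(xs[k],ys[k])],np.float32)
r=cv2.minAreaRect(cal*1000); print(k.sum(),r); print(cv2.boxPoints(r), np.median(cal,0))
c=np.array(r[0])/1000; s=env.observe(); R=np.array(s['tool_rot']); p=np.array(s['position'])
print('shift',R.T@(np.r_[c,.058-.0125]-p), 'toolx ang',np.degrees(np.arctan2(R[1,0],R[0,0])))
E
```

```text
[[246, 221, 215], [254, 159, 150], [255, 142, 134], [255, 143, 133], [255, 144, 134], [255, 145, 135], [255, 142, 133], [255, 144, 136], [255, 146, 136], [255, 144, 135], [255, 143, 134], [255, 144, 134], [250, 165, 158], [237, 220, 213], [234, 234, 231]]
366 277 289 168 200
[0.0566957  0.0709719  0.07223086]
321 ((472.7195739746094, -294.7575988769531), (27.151891708374023, 9.089427947998047), 39.16667556762695)
[[ 459.32364 -299.80832]
 [ 465.0643  -306.85544]
 [ 486.1155  -289.70688]
 [ 480.37485 -282.65976]] [ 0.47182205 -0.29535648]
shift [0.00218151 0.00418153 0.18598267] toolx ang 39.206783887269246
```

Emit:
{"name": "drive_tool", "arguments": {
  "series": [
    [[0.001,0.004,0.05],0,0.04],
    [[0.001,0.004,0.1],0,0.04],
    [[0.001,0.004,0.14],0,0.04],
    [[0.001,0.004,0.17],0,0.04],
    [[0.001,0.004,0.185],0,0.04],
    [[0.001,0.004,0.185],0,0.04],
    [[0.001,0.004,0.185],0,0.005],
    [[0.001,0.004,0.185],0,0.005],
    [[0.001,0.004,0.185],0,0.005],
    [[0.001,0.004,0.185],0,0.005],
    [[0.001,0.004,0.185],0,0.005]
  ],
  "newtons": 60
}}

```text
time_s: 3.25
position: [0.4725, -0.2968, 0.0479]
tool_rot: [[0.775, 0.631, 0.002], [0.631, -0.775, -0.002], [0.001, 0.003, -1.0]]
ft_force: [-0.3, 0.9, 7.2]
grip_width: 0.0086
gripper_force: 59.9
```

Emit:
{"name": "drive_tool", "arguments": {
  "series": [
    [[0.001,0,-0.02],0,0.005],
    [[0.001,0,-0.06],0,0.005],
    [[0.001,0,-0.1],0,0.005],
    [[0.351,-0.272,-0.15],51,0.005],
    [[0.351,-0.272,-0.15],51,0.005],
    [[0.351,-0.272,-0.15],51,0.005],
    [[0.351,-0.272,-0.15],51,0.005],
    [[0.351,-0.272,-0.15],51,0.005],
    [[0.351,-0.272,-0.15],51,0.005],
    [[0.351,-0.272,-0.15],51,0.005],
    [[0.351,-0.272,-0.15],51,0.005],
    [[0.351,-0.272,-0.15],51,0.005],
    [[0.351,-0.272,-0.15],51,0.005],
    [[0.351,-0.272,-0.15],51,0.005],
    [[0.351,-0.272,-0.15],51,0.005]
  ]
}}

```text
time_s: 4.75
position: [0.5721, 0.1359, 0.1965]
tool_rot: [[0.979, -0.205, 0.0], [-0.205, -0.979, -0.0], [0.0, 0.0, -1.0]]
ft_force: [0.3, -1.0, -0.5]
grip_width: 0.0084
gripper_force: 59.0
```

```bash
python3 - <<'E'
from h import *
w=snap('wrist','w2'); snap('side','side2')
s=env.observe();print(s['time_s'],s['position'],s['q'],s['tool_rot'],s['ft_force'],s['grip_width'])
a=np.array(w['img'][:,:,::-1]); b=load('side2')['img'][:,:,::-1]
p=proj(load('side2'),s['position'])[0].astype(int); print(p)
c=b[max(p[1]-30,0):p[1]+70,max(p[0]-60,0):p[0]+60]; c=cv2.resize(c,(240,200),interpolation=cv2.INTER_CUBIC)
o=np.zeros((420,800,3),np.uint8);o[:,:560]=a;o[:200,560:]=c;cv2.imwrite('pics/w2.png',o)
E
```

```text
4.85 [0.57215802 0.13485357 0.19637742] [ 1.73935278e+00  2.70947265e+01  7.15190184e+01 -1.69098410e-02
  8.13991956e+01  1.03665641e+02] [[ 9.78423384e-01 -2.06609862e-01 -2.16886861e-04]
 [-2.06609921e-01 -9.78423350e-01 -2.98534089e-04]
 [-1.50527082e-04  3.36903711e-04 -9.99999932e-01]] [-0.45982311 -1.51398043 -0.19779903] 0.009029673956318006
[274 121]
```

View pics/w2.png

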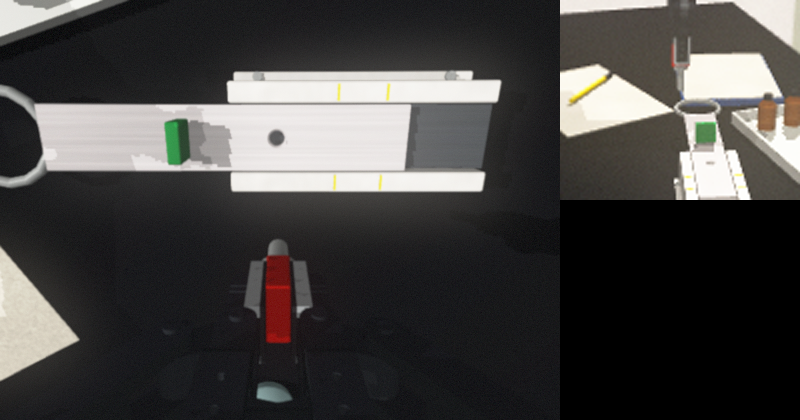

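The wrist view shows the arm hole at (276.5,138), yellow marks at (338,91), (388,91), (334,182) and (380,182), the tab at (177,142), and the held screw upright with its tip at about (278,243).

```bash
python3 - <<'E'
from h import *
w=load('w2'); im=w['img'].astype(int)
s=env.observe(); R=np.array(s['tool_rot']); p=np.array(s['position'])
# refine hole
g=im[125:152,262:292].sum(2); ys,xs=np.nonzero(g<300); hu,hv=xs.mean()+262,ys.mean()+125; print('hole px',hu,hv,len(xs))
yel=(im[:,:,0]-im[:,:,2]>70)&(im[:,:,1]>150)
n,l,st,ce=cv2.connectedComponentsWithStats(yel.astype(np.uint8))
M=[]
for i in range(1,n):
    if st[i,4]>10: M.append(atz(w,*ce[i],.05)); print(st[i],ce[i],M[-1])
mid=np.mean(M,0)
h=atz(w,hu,hv,.048); print('hole',h,'mid',mid)
# rail edges for yaw: bright mask outer top edge
tu=atz(w,177,133,.078);print('tab',tu)
e=[atz(w,u,v,.05) for u,v in [(228,102.5),(499,102)]];e2=[atz(w,u,v,.05) for u,v in [(232,173),(484,172)]]
for a,b in (e,e2): print('edge ang',np.degrees(np.arctan2(*(a-b)[1::-1])),a,b)
print('h-mid ang',np.degrees(np.arctan2(*(h-mid)[1::-1])),np.linalg.norm((h-mid)[:2]))
for tz in (.0345,.0355,.0365):
    print('exp tip',proj(w,p+R@[0,0,tz]), [proj(w,p+R@[sx*.005,0,tz])[0].round(1).tolist() for sx in (-1,1)])
print('paddle top proj',proj(w,[p+R@[a,b,-.0265] for a in(-.012,.012) for b in (-.005,.005)]).round(1).tolist())
print('shift to hole',R.T@(np.r_[h[:2],p[2]]-p), np.degrees(np.arctan2(R[1,0],R[0,0])))
sub=w['img'][225:350,225:335,::-1];cv2.imwrite('pics/w2c.png',cv2.resize(sub,None,fx=4.8,fy=4.8,interpolation=cv2.INTER_CUBIC))
E
```

```text
hole px 276.03508771929825 137.43859649122808 114
[386  83   4  18  45] [387.71111111  91.4       ] [0.62953363 0.04149551 0.05      ]
[337  84   4  17  42] [338.64285714  91.52380952] [0.63686439 0.07659441 0.05      ]
[333 175   3  15  37] [334.21621622 182.75675676] [0.56972603 0.09067121 0.05      ]
[379 175   3  15  36] [380.02777778 182.08333333] [0.56286877 0.05530104 0.05      ]
hole [0.61350248 0.12836785 0.048     ] mid [0.5997482  0.06601554 0.05      ]
tab [0.63376606 0.19309574 0.078     ]
edge ang 78.17787947360095 [0.64594652 0.15779391 0.05      ] [ 0.60510845 -0.0373106   0.05      ]
edge ang 78.38303983876715 [0.59384004 0.1676979  0.05      ] [ 0.55431113 -0.02458296  0.05      ]
h-mid ang 77.56036306269324 0.06385131647604088
exp tip [[279.50983958 247.73942473]] [[279.5, 256.7], [279.5, 238.6]]
exp tip [[279.50013823 246.95290257]] [[279.5, 255.9], [279.5, 237.9]]
exp tip [[279.4905329  246.17414917]] [[279.5, 255.1], [279.5, 237.2]]
paddle top proj [[266.5, 345.7], [294.0, 345.7], [266.0, 286.9], [295.0, 287.0]]
shift to hole [ 4.17923953e-02 -2.19639203e-03 -7.03086041e-06] -11.923758693129747
```

View pics/w2c.png

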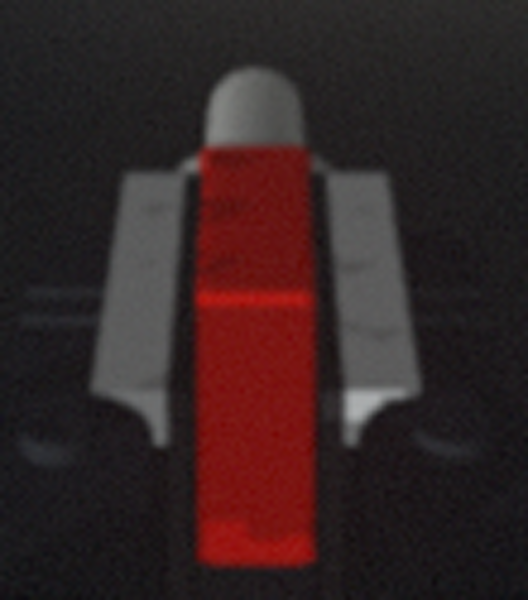

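```bash
python3 - <<'E'
from h import *
from scipy.optimize import least_squares
w=load('w2'); p=np.array([0.57215802,0.13485357,0.19637742])
R=np.array([[.97842,-.20661,0],[-.20661,-.97842,0],[0,0,-1.]])
# features in screw frame: x(tool x), z toward tip from paddle centre
F=np.array([[-.012,-.014],[.012,-.014],[.012,.014],[.0045,.047]]); V=np.array([342.7,286.7,255.8,239.2])
def f(q,tilt=True):
    x,z,t=q; X=x+F[:,0]*np.cos(t)+F[:,1]*np.sin(t); Z=z-F[:,0]*np.sin(t)+F[:,1]*np.cos(t)
    return proj(w,[p+R@[a,0,b] for a,b in zip(X,Z)])[:,1]-V
for t in (1,0):
    r=least_squares(lambda q:f([q[0],q[1],q[2]*t]),[0,-.01,0],x_scale=[.001,.001,.01]); print(r.x,r.fun)
E
```

```text
[-0.00394148 -0.00538187  0.0160194 ] [-0.24484848  0.8706267  -1.46680473  0.84998408]
[-0.00305734 -0.00689741  0.        ] [ 0.18695914 -0.01090277 -1.58394728  1.67066743]
```

Emit:
{"name": "drive_tool", "arguments": {
  "series": [
    [[0.043,-0.0015,0.03],0,0.005],
    [[0.043,-0.0015,0.07],0,0.005],
    [[0.043,-0.0015,0.095],0,0.005],
    [[0.043,-0.0015,0.103],0,0.005],
    [[0.043,-0.0015,0.107],0,0.005],
    [[0.043,-0.0015,0.109],0,0.005],
    [[0.043,-0.0015,0.111],0,0.005],
    [[0.043,-0.0015,0.112],0,0.005],
    [[0.043,-0.0015,0.112],0,0.005]
  ]
}}

```text
time_s: 5.75
position: [0.6149, 0.1287, 0.0849]
tool_rot: [[0.979, -0.205, 0.001], [-0.205, -0.979, -0.0], [0.001, -0.0, -1.0]]
ft_force: [-0.3, 0.8, -1.3]
grip_width: 0.0091
gripper_force: 59.0
```

Emit:
{"name": "drive_tool", "arguments": {
  "series": [
    [[0,0,0.001],0,0.005],
    [[0,0,0.002],0,0.005],
    [[0,0,0.003],0,0.005],
    [[0,0,0.004],0,0.005],
    [[0,0,0.004],0,0.005]
  ]
}}

```text
time_s: 6.25
position: [0.6147, 0.1287, 0.0801]
tool_rot: [[0.979, -0.205, -0.0], [-0.205, -0.979, -0.0], [-0.0, 0.0, -1.0]]
ft_force: [-0.3, -0.6, -0.8]
grip_width: 0.009
gripper_force: 59.0
```

Emit:
{"name": "drive_tool", "arguments": {
  "series": [
    [[0,0,0.001],0,0.005],
    [[0,0,0.002],0,0.005],
    [[0,0,0.003],0,0.005],
    [[0,0,0.0035],0,0.005],
    [[0,0,0.0035],0,0.005]
  ]
}}

```text
time_s: 6.75
position: [0.6147, 0.1287, 0.0769]
tool_rot: [[0.979, -0.205, -0.0], [-0.205, -0.979, -0.0], [-0.0, 0.0, -1.0]]
ft_force: [-0.7, -0.1, 0.4]
grip_width: 0.009
gripper_force: 59.3
```

Emit:
{"name": "drive_tool", "arguments": {
  "series": [
    [[0,0.003,-0.001],0,0.005],
    [[0,0.008,-0.001],0,0.005],
    [[0,0.013,-0.001],0,0.005],
    [[0,0.018,-0.001],0,0.005],
    [[0,0.023,-0.001],0,0.005],
    [[0,0.028,-0.001],0,0.005],
    [[0,0.033,-0.001],0,0.005],
    [[0,0.038,-0.001],0,0.005],
    [[0,0.042,-0.001],0,0.005],
    [[0,0.044,-0.001],0,0.005],
    [[0,0.044,-0.001],0,0.005]
  ]
}}

```text
time_s: 7.85
position: [0.6056, 0.0851, 0.0778]
tool_rot: [[0.979, -0.206, -0.0], [-0.206, -0.979, -0.001], [-0.0, 0.001, -1.0]]
ft_force: [-0.8, 1.3, -1.2]
grip_width: 0.0091
gripper_force: 59.0
```

```bash
python3 - <<'E'
from h import *
w=snap('wrist','w3'); s=env.observe(); R=np.array(s['tool_rot']); print(s['position'],R.T@s['ft_force'],np.degrees(np.arctan2(R[1,0],R[0,0])))
w2=snap('side','side3'); a=w['img'][:,:,::-1]
p=proj(w2,s['position'])[0].astype(int); c=w2['img'][p[1]-40:p[1]+50,p[0]-50:p[0]+58,::-1]
o=np.zeros((420,800,3),np.uint8);o[:,:560]=a;o[:200,560:]=cv2.resize(c,(240,200),interpolation=cv2.INTER_CUBIC);cv2.imwrite('pics/w3.png',o)
E
```

```text
[0.60568109 0.08516343 0.0778191 ] [-0.53014421 -0.6766311   0.56158716] -11.854283452121916
```

View pics/w3.png

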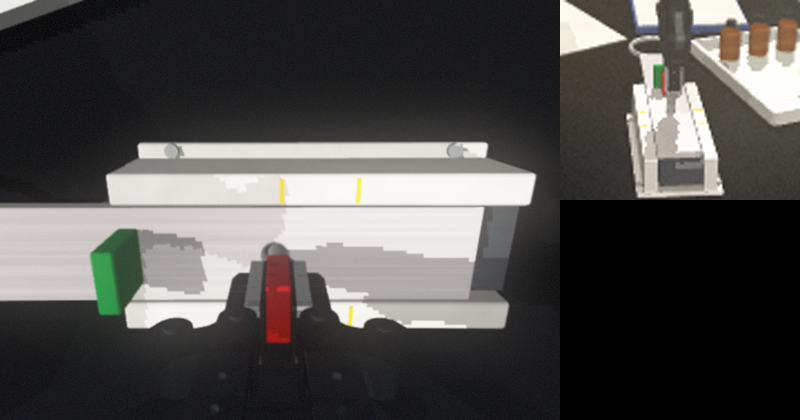

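The arm came along with the screw: the shank at (275,250) stands in the arm hole, just outside the +18 mark at (282,190). Now I search by feel under a light press.

Emit:
{"name": "drive_tool", "arguments": {
  "series": [
    [[0,0,0.001],0,0.005],
    [[0,0,0.002],0,0.005],
    [[0,0,0.003],0,0.005],
    [[0,0,0.003],0,0.005],
    [[0,0,0.003],0,0.005]
  ]
}}

```text
time_s: 8.45
position: [0.6062, 0.0854, 0.0768]
tool_rot: [[0.979, -0.205, 0.002], [-0.205, -0.979, -0.001], [0.003, 0.0, -1.0]]
ft_force: [-4.8, 0.5, 12.9]
grip_width: 0.0088
gripper_force: 61.2
```

Emit:
{"name": "drive_tool", "arguments": {
  "series": [
    [[0,0,-0.0007],0,0.005],
    [[0,0.001,-0.0007],0,0.005],
    [[0,0.002,-0.0007],0,0.005],
    [[0,0.003,-0.0007],0,0.005],
    [[0,0.004,-0.0007],0,0.005],
    [[0,0.005,-0.0007],0,0.005],
    [[0,0.006,-0.0007],0,0.005],
    [[0,0.007,-0.0007],0,0.005],
    [[0,0.008,-0.0007],0,0.005]
  ]
}}

```text
time_s: 9.35
position: [0.6048, 0.0792, 0.0769]
tool_rot: [[0.979, -0.205, 0.003], [-0.205, -0.979, 0.002], [0.003, -0.003, -1.0]]
ft_force: [-0.9, 7.8, 7.8]
grip_width: 0.0091
gripper_force: 60.2
```

Emit:
{"name": "drive_tool", "arguments": {
  "series": [
    [[0,0.001,0],0,0.005],
    [[0,0.002,0],0,0.005],
    [[0,0.003,0],0,0.005],
    [[0,0.004,0],0,0.005],
    [[0,0.005,0],0,0.005],
    [[0,0.006,0],0,0.005]
  ]
}}

```text
time_s: 9.95
position: [0.6035, 0.0731, 0.0768]
tool_rot: [[0.979, -0.205, 0.003], [-0.205, -0.979, 0.002], [0.002, -0.002, -1.0]]
ft_force: [-1.4, 6.0, 7.5]
grip_width: 0.0088
gripper_force: 60.2
```

Emit:
{"name": "drive_tool", "arguments": {
  "series": [
    [[0,0.001,0],0,0.005],
    [[0,0.002,0],0,0.005],
    [[0,0.003,0],0,0.005],
    [[0,0.004,0],0,0.005],
    [[0,0.005,0],0,0.005],
    [[0,0.006,0],0,0.005]
  ]
}}

```text
time_s: 10.55
position: [0.6019, 0.0671, 0.0757]
tool_rot: [[0.979, -0.205, 0.001], [-0.205, -0.979, 0.002], [0.001, -0.003, -1.0]]
ft_force: [-0.1, 10.3, 3.0]
grip_width: 0.009
gripper_force: 59.5
```

z dropped 1.1 mm and the side force rose, so the tip has caught the hole. I ease back slightly and press in.

Emit:
{"name": "drive_tool", "arguments": {
  "series": [
    [[0,-0.0003,0.001],0,0.005],
    [[0,-0.0006,0.002],0,0.005],
    [[0,-0.0008,0.003],0,0.005],
    [[0,-0.0008,0.003],0,0.005]
  ]
}}

```text
time_s: 10.95
position: [0.6019, 0.0676, 0.0725]
tool_rot: [[0.979, -0.205, 0.0], [-0.205, -0.979, 0.002], [0.0, -0.002, -1.0]]
ft_force: [-1.2, 7.2, 1.2]
grip_width: 0.0086
gripper_force: 59.5
```

Emit:
{"name": "drive_tool", "arguments": {
  "series": [
    [[0,-0.0005,0.001],0,0.005],
    [[0,-0.001,0.002],0,0.005],
    [[0,-0.001,0.0035],0,0.005],
    [[0,-0.001,0.005],0,0.005],
    [[0,-0.001,0.0055],0,0.005],
    [[0,-0.001,0.0055],0,0.005]
  ]
}}

```text
time_s: 11.55
position: [0.6019, 0.068, 0.0668]
tool_rot: [[0.979, -0.205, -0.0], [-0.205, -0.979, 0.0], [-0.0, -0.0, -1.0]]
ft_force: [-0.8, 4.9, 0.9]
grip_width: 0.0088
gripper_force: 59.2
```

Emit:
{"name": "drive_tool", "arguments": {
  "series": [
    [[0,-0.0005,0.001],0,0.005],
    [[0,-0.0005,0.002],0,0.005],
    [[0,-0.0005,0.003],0,0.005],
    [[0,-0.0005,0.004],0,0.005],
    [[0,-0.0005,0.005],0,0.005],
    [[0,-0.0005,0.006],0,0.005],
    [[0,-0.0005,0.007],0,0.005],
    [[0,-0.0005,0.008],0,0.005],
    [[0,-0.0005,0.008],0,0.005]
  ]
}}

```text
time_s: 12.45
position: [0.6021, 0.0681, 0.0596]
tool_rot: [[0.979, -0.205, 0.0], [-0.205, -0.979, -0.0], [0.001, 0.0, -1.0]]
ft_force: [-2.9, 4.1, 6.5]
grip_width: 0.0088
gripper_force: 60.2
```

Emit:
{"name": "drive_tool", "arguments": {
  "series": [
    [[0,0,0.001],0,0.005],
    [[0,0,0.002],0,0.005],
    [[0,0,0.003],0,0.005],
    [[0,0,0.0035],0,0.005],
    [[0,0,0.0035],0,0.005]
  ]
}}

```text
time_s: 12.95
position: [0.6021, 0.0681, 0.0561]
tool_rot: [[0.979, -0.205, 0.0], [-0.205, -0.979, -0.0], [0.0, 0.0, -1.0]]
ft_force: [-2.7, 4.4, 6.9]
grip_width: 0.0088
gripper_force: 60.3
```

Emit:
{"name": "drive_tool", "arguments": {
  "series": [
    [[0,0,0.0005],0,0.005],
    [[0,0,0.001],0,0.005],
    [[0,0,0.0015],0,0.005],
    [[0,0,0.0015],0,0.005]
  ]
}}

```text
time_s: 13.35
position: [0.6022, 0.0682, 0.0559]
tool_rot: [[0.979, -0.205, 0.001], [-0.205, -0.979, -0.001], [0.001, 0.0, -1.0]]
ft_force: [-6.8, 3.3, 16.6]
grip_width: 0.0088
gripper_force: 61.8
```

It stopped at z = 0.0559 with force rising, as expected for fully home. Ease off, release and lift clear.

Emit:
{"name": "drive_tool", "arguments": {
  "series": [
    [[0,0,-0.0012],0,0.005],
    [[0,0,-0.0012],0,0.03],
    [[0,0,-0.0012],0,0.03],
    [[0,0,-0.0012],0,0.03],
    [[0,0,-0.0012],0,0.03],
    [[0,0,-0.01],0,0.03],
    [[0,0,-0.03],0,0.03],
    [[0,0,-0.07],0,0.03],
    [[-0.04,0,-0.12],0,0.03],
    [[-0.04,0,-0.14],0,0.03],
    [[-0.04,0,-0.14],0,0.03]
  ]
}}

```text
time_s: 14.45
position: [0.5636, 0.0768, 0.1994]
tool_rot: [[0.979, -0.205, 0.009], [-0.205, -0.979, -0.001], [0.009, -0.001, -1.0]]
ft_force: [-0.6, 0.5, -0.4]
grip_width: 0.03
gripper_force: 0.0
```

```bash
python3 - <<'E'
from h import *
w=snap('wrist','w4'); s=env.observe(); print(s['time_s'],s['position'],s['ft_force'])
d=snap('side','side4'); c=d['img'][150:230,245:341,::-1]
o=np.zeros((420,800,3),np.uint8);o[:,:560]=w['img'][:,:,::-1];o[:200,560:]=cv2.resize(c,(240,200),interpolation=cv2.INTER_CUBIC);cv2.imwrite('pics/w4.png',o)
im=w['img'].astype(int); m=(im[:,:,0]-np.maximum(im[:,:,1],im[:,:,2])>50)
P=np.array([dep(w,u,v) for v,u in np.argwhere(m)]); print(len(P),np.percentile(P[:,2],[50,95,99]),np.median(P,0))
E
```

```text
14.5 [0.56331556 0.07659683 0.1966622 ] [ 0.63361373 -0.04439541 -0.58359336]
487 [0.07906699 0.08024837 0.08067507] [0.60183387 0.06831773 0.07906699]
```

View pics/w4.png

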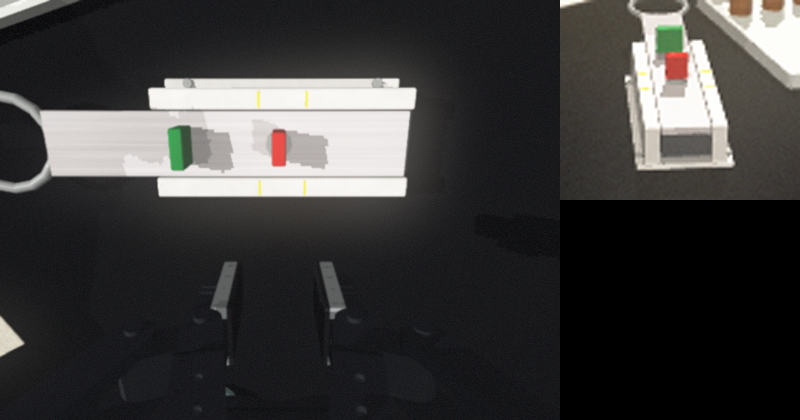

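The screw stands upright at (279,148) between the marks. Its head top is at z ≈ 0.080, which is the fully home height, and the gripper is clear.

```bash
python3 -c "
from rig import env
print(env.close_job())"
```

```text
the job is handed in; nothing more can be done
None
```

The job is handed in, no verdict returned: the thumbscrew stands upright through the arm and bar between the yellow marks, head top at about 80 mm (the fully home height), gripper clear, peak force reading about 17 N, and the bottle, flask and jar were never approached.

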